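Charge the laboratory mill with grinding balls

ROBOT

A 7-joint arm with a two-finger parallel gripper is mounted at the origin on a cart in front of the work surface, level with it; the furniture and walls round the work are solid. World frame = base frame: x ahead of the robot, y to its left, z up, the work surface at z = 0. Lengths are in m, angles in rad, forces in N, time in s.
With the tool pointing down it reaches from about 0.4 to 0.875 m from the base axis. Payload 6.5 kg.
Tool frame: the origin (TCP) lies midway between the tips of the shut fingers; the grasp point (between the pads) lies 19 mm behind it; z points along the fingers, y is the line along which they close (so a half turn about z gives the same grasp; the last joint's range is limited). The gripper opens to 85 mm and grips with 20 to 120 N. Pads are 22 mm wide; open, the fingers measure 114 mm over their backs; the gripper's body (76 mm by 85 mm) begins 54 mm behind the grasp point. The pads swing forward as they close: fully open they stand 13 mm farther back than shut.
Start: joints at [1.241, 0.536, -0.004, 1.538, 0.003, 1.067, -0.071], TCP at [0.169, -0.628, 0.231] pointing down, gripper open.
Joint ranges: [-2.7, 2.7], [-0.37, 2.16], [-1.27, 1.26], [0.24, 2.4], [-1.31, 4.45], [0.19, 1.91], [-2.76, 2.76]. Speed limits (rad/s): [2.39, 2.39, 3.14, 3.14, 3.14, 3.14, 3.14].

INTERFACE

Orientations are given as a unit quaternion [x, y, z, w].
In Python, from workcell import bot, read_camera, close_job, finder gives the robot as it stands. The module is installed in compiled form; this text tells all that it offers.
- The arm moves only by the tool drive_tool, never from a script. Its argument "rows" is a list of rows, each a list of 7 numbers: the turn, a rotation vector about the tool's x, y, z each as a share of pi/2 rad, from -1 to 1, then the shift along the tool's x, y, z each as a share of 150 mm, from -1 to 1, then the finger opening in mm, from 0 to 85.4. In form: [[rx, ry, rz, dx, dy, dz, hand], ...]. A call has 1 to 5 rows; each row is the pose to reach, as a shift and turn from the pose commanded when the call began, along the tool's axes at that moment; what a row does not reach only later rows make up. A row lasts 1/8 s, in which the tool goes at most 62.5 mm and 10.7 degrees, less where a joint would pass 70% of its speed; a pose out of reach is approached as far as the arm can. A call with a number of a shift or a turn outside -1 to 1 is refused whole. A call with a gripper value outside its range is refused whole. The fingers move at their own pace and stop on an object; "squeeze" is the grip in N (left out, the last holds). Time passes only in rows, so rows that repeat a pose let the fingers close. It gives the time, the measured TCP pose, the force, the opening and the grip force at its end, in the units of the state.
- bot.state(): the state, without advancing time (a new reading comes with each control period).
- read_camera(name): name is "scene" or "top" or "wrist"; returns a dict with "pixels" (400x640x3 uint8, blue, green, red), "K" (3x3 intrinsics, pixels), "rvec" (rotation vector, rad) and "tvec" (3), from world to camera coordinates, as OpenCV has them. Camera axes: x right, y down, z forward; pixel columns grow to the right and rows downward; lengths in m; the calibration is good to about 2 mm. A picture is of the moment at which its call begins. There is no depth.
- close_job(): hands the job in; it is judged then, once.
Trained networks look in a picture, given as the dict that the camera call returned (one of the last four; its "shot" number tells which), for a name from the list of things; names that differ only in an ending like _2 or _b are one class to them, and where a whole thing is asked for, a point or a joint stands for the part that bears it (a point fixed in the world has none). Each returns a list of dicts, best first, with "p" (0 to 1); they miss things now and then, are a little off and sometimes report something else, mostly with a low value. They report only what shows in the picture. A call takes as long as a camera call.
- finder.boxes_of(thing, picture): "extent" ([left, top, width, height] in pixels, round what is visible of it).
The state is a dict: "t": time; "joints": joint angles; "dq": joint speeds; "joint_efforts": joint torques, N m; "eef_pos": TCP position; "eef_rot": TCP orientation; "force": force on the tool from outside, world axes, zero at the start; "torque": the same for the moment, N m; "gripper_width": finger opening in m; "finger_force": force on a finger pad.
Only numpy, scipy, OpenCV 4.12 (cv2) and the standard library are available. Lean on these libraries where they do the work, as an engineer would, in place of code of your own. Each camera call takes 0.05 s, during which the arm holds its last target. There are 200 camera calls.

TASK

Get the mill ready for the next sample: use the scoop to bring all six white grinding balls from the blue bin into the mill's steel bowl, lay the empty scoop flat in its white tray again, then swing the mill's lid fully shut. Keep the gripper's fingers off the balls, and leave the sample jars and the reagent bottle where they stand.

Things in the scene. Friction and masses are not known exactly. Their poses are not given: they have to be found in the camera images.
- scoop: Steel scoop, black handle, 110 g. Origin under the bucket's centre, x to the nose, z up. Flat floor 2 thick with a thin lip, x -40 to +40, 72 wide outside; side walls 30 high, sloping down to the lip from x = -4; back wall 36 high at x = -40. Behind it the handle, 16 wide (y), 20 high, runs back and up from (-56, 0, 69) to (-140, 0, 91). It stands by itself.
- scoop_grip (a point): Middle of the scoop's handle, at (-88, 0, 77.5) in the scoop's frame; its axes are those of the scoop. Grip here across y.
- bin: Open blue plastic bin, fixed, 208 x 88 and 46 high outside; inside 200 (x) by 80 (y), floor 4 above the worktop, walls 4 thick. Origin under its centre, x along its length. At the start the balls lie in its +x half (x from 9 to 87); the -x half is empty, with room to set the scoop down in it, nose to +x.
- tray: Shallow white enamel tray with a blue rim, fixed, floor 240 (x) by 120 (y), 2 thick, rim 13 high. Origin under its centre. The scoop lies in it at the start, roughly along its x axis.
- mill: Small white laboratory mill, fixed. Origin under the centre of the bowl. Casing x -75 to +75, y -75 to +75, deck 72 high; grey console from y = 75 to 110, up to 70 high. A clear lid is hinged along the +x edge.
- bowl_mouth (a point): Centre of the mouth of the mill's round steel bowl, level with its rim, 74 above the worktop; axes of the mill. Bowl 102 across inside, 50 deep.
- lid (a joint): Angle of the mill's lid, rad: 0 shut, 1.57 upright, 1.85 fully open, leaning outward. A stiff hinge (about 0.22 N m) holds it where it is left.
- lid_hinge (a point): On the lid's hinge axis, midway along it, (79, 0, 78) in the mill's frame; the axis runs along the mill's y. The frame turns with the lid: its -x points from the hinge to the tab, z out of the lid's outer face. Lid 148 long, 132 wide, outer face 6.5 from the axis.
- lid_tab (a point): Outer face of the black tab (22 long, 44 wide) at the lid's free edge, 156 from the hinge axis.
- jar_a: Sample jar with green leaves, 50 across, 57 high, loose; origin under its centre. Leave alone.
- jar_b: Second sample jar, the same. Leave alone.
- bottle: Reagent bottle with red cap, 58 across, 135 high, loose; origin under its centre. Leave alone.
- ball_1: Polished white ceramic grinding ball, 22 across, 33 g; origin at its centre.
- ball_2: The same.
- ball_3: The same.
- ball_4: The same.
- ball_5: The same.
- ball_6: The same.

How it is judged:
By the outcome, as a careful person would: the job done as asked, in the order asked, and still so for the second after the job is handed in, with the robot touching nothing.
It also fails if it takes over 69 s, if anything falls off the work surface, if the arm or the gripper's body presses on something with over 40 N, if the wrist force passes 120 N, or if a joint passes its speed limit or range.

## Working session

There is one attempt and no reset: what is moved stays moved. The work goes in short steps, Python scripts to look and compute and a tool call to move; the robot and the scene stay as the last step left them, time stands still between calls to the robot, and variables do not carry over. Pictures are saved under pics/ and viewed, at most 13 in all, crops included, and the job is handed in when it is done.

Besides the shell and the picture viewer there is one more tool, called after "Request:" by a JSON object that holds its "fn" and its "kwargs", one argument or row to a line. drive_tool: Moves the arm, as the interface text tells. Its arguments: {"type":"object","properties":{"rows":{"type":"array","items":{"type":"array","items":{"type":"number"}}},"squeeze":{"type":"number"}},"required":["rows"]}

```bash
mkdir -p pics; ls; python3 - <<'E'
from workcell import bot, read_camera, finder
import cv2
print(bot.state())
for n in ["scene","top"]:
    p=read_camera(n); cv2.imwrite(f"pics/{n}0.png",p["pixels"])
    print(n,p["K"].tolist(),list(p["rvec"]),list(p["tvec"]))
    for th in ["scoop","bin","tray","mill","lid","lid_tab","jar_a","bottle","ball_1"]:
        print(th,[(round(d["p"],2),[round(v) for v in d["extent"]]) for d in finder.boxes_of(th,p)][:8])
E
```

```text
pics
{'t': 0.0, 'joints': array([ 1.24079952,  0.53716943, -0.0044282 ,  1.53884616,  0.00257428,
        1.06726949, -0.07120826]), 'dq': array([ 0.0010585 ,  0.00220373, -0.00020898, -0.00058541, -0.00068917,
       -0.00112502,  0.00078351]), 'joint_efforts': array([ 2.85037640e-05, -5.83408391e+01,  1.04864404e+00, -2.59099495e+01,
        1.23404613e-02,  9.50998074e-03,  6.19723494e-06]), 'eef_pos': array([ 0.16931213, -0.62693057,  0.23042156]), 'eef_rot': array([ 9.91310880e-01,  1.31537176e-01, -1.63640722e-04, -8.27343187e-04]), 'force': array([-0.79074117,  0.62726281, -0.26243299]), 'torque': array([ 0.0144988 , -0.02362383,  0.00320302]), 'finger_force': 0.0, 'gripper_width': 0.08554275704189115}
scene [[417.506305280435, 0.0, 321.68469042000993], [0.0, 417.506305280435, 202.62432634436306], [0.0, 0.0, 1.0]] [np.float64(1.1483994814274427), np.float64(-2.239123347640892), np.float64(1.070079412975881)] [np.float64(0.28695483830800883), np.float64(0.36281058661267834), np.float64(1.0746994264319143)]
scoop [(0.79, [306, 174, 42, 42])]
bin [(0.87, [333, 202, 56, 48])]
tray
[... 331 characters left out ...]
.0499753292307], [0.0, 448.18864071099694, 198.07878244100525], [0.0, 0.0, 1.0]] [np.float64(2.1666941612661454), np.float64(-2.21703467069639), np.float64(0.08112673028630736)] [np.float64(-0.033602050325469306), np.float64(0.5862792241417701), np.float64(1.2480864173938424)]
scoop [(0.83, [318, 175, 69, 24])]
bin [(0.68, [319, 223, 78, 45]), (0.46, [322, 171, 61, 27])]
tray [(0.71, [304, 157, 95, 54])]
mill [(0.83, [158, 180, 103, 78])]
lid [(0.68, [158, 182, 36, 55])]
lid_tab [(0.93, [162, 181, 36, 58])]
jar_a [(0.83, [215, 131, 20, 19]), (0.75, [261, 132, 15, 21]), (0.37, [159, 181, 35, 60])]
bottle [(0.66, [438, 187, 30, 24])]
ball_1 [(0.58, [342, 237, 6, 7]), (0.44, [346, 245, 5, 10])]
```

```bash
python3 - <<'E'
import cv2
a=cv2.imread("pics/top0.png")[110:290,145:475]; cv2.imwrite("pics/t1.png",cv2.resize(a,None,fx=2.4,fy=2.4,interpolation=3))
a=cv2.imread("pics/scene0.png")[140:300,190:420]; cv2.imwrite("pics/s1.png",cv2.resize(a,None,fx=3.4,fy=3.4,interpolation=3))
E
```

```text
(no output)
```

View pics/t1.png

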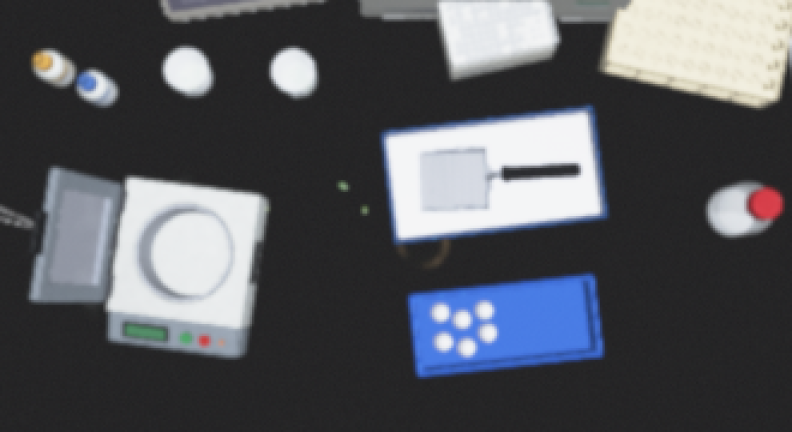

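View pics/s1.png

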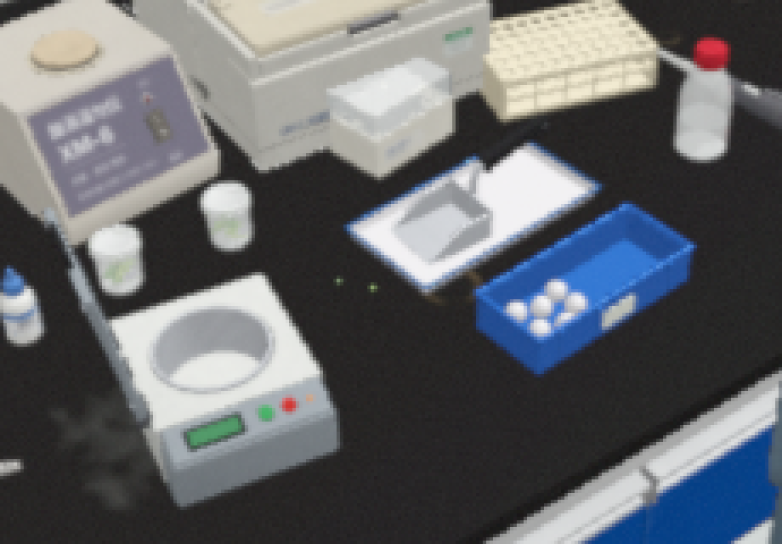

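```bash
cat > h.py <<'E'
import numpy as np, cv2
from scipy.optimize import minimize
from scipy.spatial.transform import Rotation as Ro
def proj(P,c): return cv2.projectPoints(np.asarray(P,float).reshape(-1,1,3),np.array(c["rvec"]),np.array(c["tvec"]),c["K"],None)[0].reshape(-1,2)
def unproj(uv,z,c):
    R=cv2.Rodrigues(np.array(c["rvec"]))[0]; C=-R.T@np.array(c["tvec"])
    uv=np.asarray(uv,float).reshape(-1,2); d=(R.T@np.linalg.inv(c["K"])@np.c_[uv,np.ones(len(uv))].T).T
    return C+d*((z-C[2])/d[:,2])[:,None]
def box(x0,x1,y0,y1,z0,z1): return np.array([[x,y,z] for x in(x0,x1) for y in(y0,y1) for z in(z0,z1)])/1000.
def place(P,q):
    c,s=np.cos(q[2]),np.sin(q[2]); P=np.asarray(P); return np.c_[q[0]+c*P[:,0]-s*P[:,1],q[1]+s*P[:,0]+c*P[:,1],P[:,2]+(q[3] if len(q)>3 else 0)]
S=4
def sil(P,c,shape):
    m=np.zeros((shape[0]*S,shape[1]*S),np.uint8); h=cv2.convexHull(((proj(P,c)+.5)*S-.5).astype(np.float32))
    cv2.fillConvexPoly(m,np.round(h*16).astype(np.int32),255,cv2.LINE_AA,4); return m/255.
def fit(obs,q0):  # obs: list of (points, mask(4x), cam)
    def cost(d):
        q=np.array(q0,float); q[:3]+=np.array(d)*[.01,.01,.05]; e=0
        for P,m,c in obs:
            s=sil(place(P,q),c,c["pixels"].shape); e+=1-np.minimum(s,m).sum()/np.maximum(s,m).sum()
        return e/len(obs)
    r=minimize(cost,[0,0,0],method="Nelder-Mead",options=dict(initial_simplex=[[0,0,0],[1.5,0,0],[0,1.5,0],[0,0,1.5]],xatol=.01,fatol=1e-4))
    q=np.array(q0,float); q[:3]+=r.x*[.01,.01,.05]; return q,r.fun
def up(c): return cv2.resize(c["pixels"],None,fx=S,fy=S,interpolation=cv2.INTER_CUBIC)
def comp(m,uv=None):
    n,l,st,ce=cv2.connectedComponentsWithStats(m.astype(np.uint8))
    i=1+np.argmax(st[1:,4]); return (l==i)
E
cat > a.py <<'E'
from h import *
from workcell import read_camera
obsT=[];obsB=[];
cs={n:read_camera(n) for n in("top","scene")}
def guess(u,v,z): return unproj([145+u/2.4,110+v/2.4],z,cs["top"])[0]
gb=guess(505,325,.03);gt=guess(495,172,.01);gm=guess(190,250,.074)
print("bin",gb,"tray",gt,"mill",gm,"jars",guess(188,75,.03),guess(295,75,.03),"bottle",guess(735,212,.05))
yaw=np.pi/2+.07
for n,c in cs.items():
    I=up(c); H=cv2.cvtColor(I,cv2.COLOR_BGR2HSV)
    def roi(g,r): 
        m=np.zeros(I.shape[:2],np.uint8); p=proj([[g[0],g[1],.02]],c)[0]*S; cv2.circle(m,tuple(int(v) for v in p),int(r*S),1,-1); return m>0
    blue=(H[...,0]>100)&(H[...,0]<130)&(H[...,1]>110)&(H[...,2]>50)
    mb=comp(blue&roi(gb,55)); hb=np.zeros(mb.shape,np.uint8)
    cn=np.vstack(cv2.findContours(mb.astype(np.uint8),0,1)[0]); cv2.fillConvexPoly(hb,cv2.convexHull(cn),1)
    obsB.append((box(-104,104,-44,44,0,46),hb.astype(float),c))
    mt=comp(((I.max(2)>90))&roi(gt,60)&~mb); ht=np.zeros(mt.shape,np.uint8)
    cn=np.vstack(cv2.findContours(mt.astype(np.uint8),0,1)[0]); cv2.fillConvexPoly(ht,cv2.convexHull(cn),1)
    obsT.append((box(-122,122,-62,62,0,13),ht.astype(float),c))
for nm,o,g in(("bin",obsB,gb),("tray",obsT,gt)):
    print(nm,"both",fit(o,[g[0],g[1],yaw]))
    for k in(0,1): print(k,fit(o[k:k+1],[g[0],g[1],yaw]))
E
python3 a.py
```

```text
bin [ 0.45045084 -0.1340616   0.03      ] tray [ 0.6311252  -0.12879193  0.01      ] mill [0.54438065 0.22088919 0.074     ] jars [0.75179661 0.23076373 0.03      ] [0.74906202 0.10503972 0.03      ] bottle [ 0.5745852  -0.40122394  0.05      ]
bin both (array([ 0.44703863, -0.13003274,  1.64710372]), np.float64(0.1258259483883427))
0 (array([ 0.44936047, -0.13406693,  1.68494464]), np.float64(0.16387052994384754))
1 (array([ 0.44725371, -0.13069042,  1.63090267]), np.float64(0.086465646619733))
tray both (array([ 0.62413702, -0.12381402,  1.67812943]), np.float64(0.5700441259955775))
0 (array([ 0.62413702, -0.12381402,  1.67812943]), np.float64(0.14008825199115515))
1 (array([ 0.80420623, -0.16371132,  1.35465748]), np.float64(0.6647978246234406))
```

Request:
{"fn": "drive_tool", "kwargs": {
  "rows": [
    [0, 0, -0.3, 1, -0.6, -0.2, 85],
    [0, 0, -0.3, 1, -0.6, -0.2, 85],
    [0, 0, -0.3, 1, -0.6, -0.2, 85]
  ]
}}

```text
t: 1.48
eef_pos: [0.2927, -0.4997, 0.2619]
eef_rot: [0.932, 0.362, 0.0, 0.0]
force: [0.6, 0.1, -0.6]
gripper_width: 0.0848
finger_force: 0.0
```

Request:
{"fn": "drive_tool", "kwargs": {
  "rows": [
    [0, 0, -0.3, 1, 0, -0.1, 85],
    [0, 0, -0.3, 1, 0, -0.1, 85],
    [0, 0, -0.3, 1, 0, -0.1, 85]
  ]
}}

```text
t: 1.85
eef_pos: [0.4056, -0.3974, 0.2771]
eef_rot: [0.821, 0.571, 0.001, 0.0]
force: [1.0, 0.2, 0.4]
gripper_width: 0.0852
finger_force: 0.0
```

Request:
{"fn": "drive_tool", "kwargs": {
  "rows": [
    [0, 0, -0.28, 1, 0.7, 0, 85],
    [0, 0, -0.28, 1, 0.7, 0, 85],
    [0, 0, -0.28, 1, 0.7, 0, 85]
  ]
}}

```text
t: 2.22
eef_pos: [0.5553, -0.297, 0.2765]
eef_rot: [0.679, 0.734, 0.0, 0.0]
force: [0.9, -0.8, 0.2]
gripper_width: 0.0851
finger_force: 0.0
```

Request:
{"fn": "drive_tool", "kwargs": {
  "rows": [
    [0, 0, 0, 0.7, 0.4, 0, 85],
    [0, 0, 0, 0.7, 0.4, 0, 85],
    [0, 0, 0, 0.7, 0.4, 0, 85]
  ]
}}

```text
t: 2.6
eef_pos: [0.6078, -0.1817, 0.2766]
eef_rot: [0.676, 0.737, 0.002, -0.001]
force: [-0.7, -0.3, -0.9]
gripper_width: 0.085
finger_force: 0.0
```

```bash
python3 - <<'E'
from workcell import bot, read_camera, finder
from h import *
s=bot.state(); print(s["t"],s["eef_pos"],s["eef_rot"],s["joints"])
p=read_camera("wrist"); cv2.imwrite("pics/w1.png",p["pixels"]); 
import pickle; pickle.dump(p,open("w1.pkl","wb"))
for z in(0,):print(unproj([[0,0],[639,0],[0,399],[639,399]],z,p))
for th in ["scoop","bin","tray","ball_1"]:
    print(th,[(round(d["p"],2),[round(v) for v in d["extent"]]) for d in finder.boxes_of(th,p)][:8])
E
```

```text
2.6 [ 0.60782475 -0.18169651  0.27657176] [ 6.76409668e-01  7.36522820e-01  1.90415251e-03 -6.85867085e-04] [ 0.53640214  0.50916879 -0.45559889  1.51320745  0.23061154  1.1722804
  0.12655094]
[[ 2.30097448e-01 -2.77591762e-02  0.00000000e+00]
 [ 9.55741196e-01  3.51391871e-02 -5.55111512e-17]
 [ 1.41392731e-01 -5.97571989e-01  0.00000000e+00]
 [ 1.14281785e+00 -5.12033131e-01  5.55111512e-17]]
scoop [(0.9, [301, 39, 75, 174])]
bin [(0.74, [125, 2, 109, 205]), (0.56, [185, 57, 20, 22]), (0.2, [156, 59, 22, 22])]
tray [(0.93, [279, 2, 120, 222])]
ball_1 [(0.8, [196, 83, 14, 19]), (0.7, [163, 33, 21, 24]), (0.69, [185, 61, 20, 18]), (0.63, [192, 31, 20, 27]), (0.61, [173, 83, 17, 22]), (0.57, [156, 61, 25, 20])]
```

View pics/w1.png

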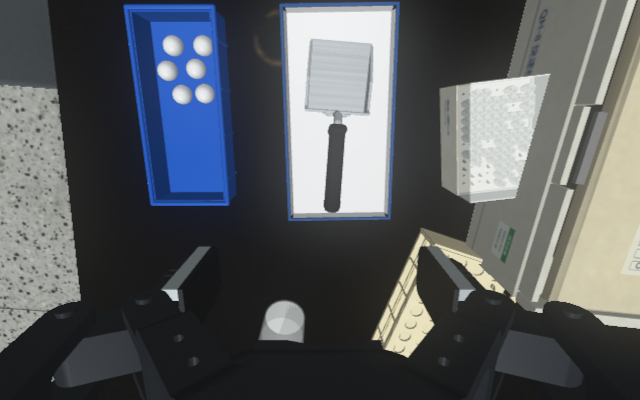

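```bash
cat > b.py <<'E'
from h import *
import pickle
p=pickle.load(open("w1.pkl","rb")); I=up(p); H=cv2.cvtColor(I,cv2.COLOR_BGR2HSV)
hi=np.arange(0)
def hull(m):
    o=np.zeros(m.shape,np.uint8); cv2.fillConvexPoly(o,cv2.convexHull(np.vstack(cv2.findContours(m.astype(np.uint8),0,1)[0])),1); return o
def win(x0,y0,x1,y1): m=np.zeros(I.shape[:2],bool); m[y0*S:y1*S,x0*S:x1*S]=1; return m
mb=hull(comp((H[...,1]>150)&(H[...,2]>85)&win(110,0,245,215)))
mt=hull(comp((I.max(2)>90)&win(270,0,410,230)))
white=(I.min(2)>205)
ins=cv2.erode(mt,np.ones((31,31)))>0
dark=comp((I.max(2)<110)&win(322,122,350,218))
gray=comp((I.max(2)<215)&(I.max(2)>0)&win(298,30,380,117)&ins)
q1=lambda uv,z:unproj(uv,z,p)
def cfit(uv,z,L,W):
    P=q1(uv,z); c=P.mean(0); d=(P[0]+P[1]-P[2]-P[3])/2; w=(P[0]+P[3]-P[1]-P[2])/2
    print("corner",c[:2],"yaw",np.arctan2(d[1],d[0]),"L",np.linalg.norm(d),"W",np.linalg.norm(w)); return [c[0],c[1],np.arctan2(d[1],d[0])]
b=cfit([[125,6],[214,5],[229,205],[152,205]],.046,.208,.088); B=fit([(box(-104,104,-44,44,0,46),mb.astype(float),p)],b); print("bin",B)
t=cfit([[282,4],[399,3],[390,219],[289,219]],.013,.24,.12); T=fit([(box(-122,122,-62,62,0,13),mt.astype(float),p)],t); print("tray",T)
n=np.array([-.253,.967]); hp=[]
for x,z in((-56,69),(-140,91)):
    for y in(-8,8):
        for k in(-10,10): hp.append([x+(-k*-.253),y,z+k*.967])
hp=np.array(hp)/1000
bp=np.vstack([box(-40,40,-36,36,0,2),box(-40,-38,-36,36,0,36),box(-40,-4,-36,36,0,30)])
P=q1([[341,76]],.006)[0]
for o in([(hp,dark.astype(float),p),(bp,gray.astype(float),p)],[(hp,dark.astype(float),p)],[(bp,gray.astype(float),p)]):
    SC=fit(o,[P[0],P[1],1.6,.002]); print("scoop",SC)
    if len(o)==2: sc=SC[0]
for nm,P,q in(("grip",[[-.088,0,.0775]],sc),):print(nm,place(P,q))
balls=q1([[173,45.5],[203,45.5],[167,70.5],[196,69],[182,94],[204.5,93]],.015)
c,s=np.cos(B[0][2]),np.sin(B[0][2]); d=balls[:,:2]-B[0][:2]; print("balls in bin",np.round(1000*np.c_[d@[c,s],d@[-s,c]]))
V=p["pixels"].copy()
V=cv2.resize(V[0:230,100:420],None,fx=2.5,fy=2.5)
def dr(P,q,col): 
    h=cv2.convexHull(proj(place(P,q),p).astype(np.float32)).reshape(-1,2); cv2.polylines(V,[np.int32(((h-[100,0])+.5)*2.5)],True,col,1)
dr(box(-104,104,-44,44,46,46),B[0],(0,255,255));dr(box(-122,122,-62,62,13,13),T[0],(0,255,0));dr(hp,sc,(0,0,255));dr(bp,sc,(255,0,255))
cv2.imwrite("pics/o1.png",V)
E
python3 b.py
```

```text
corner [ 0.45110619 -0.13310181] yaw 1.6597615947817723 L 0.21149511323451237 W 0.09086941335876292
bin (array([ 0.44692042, -0.13008503,  1.65732121]), np.float64(0.05697764254359594))
corner [ 0.62868855 -0.12649681] yaw 1.6692890569451282 L 0.25116482616445374 W 0.13050202415781625
tray (array([ 0.62613282, -0.12153107,  1.67181543]), np.float64(0.1067556332422619))
scoop (array([ 0.62155872, -0.0775928 ,  1.58399508,  0.002     ]), np.float64(0.09223463780460933))
scoop (array([ 0.62118912, -0.07609067,  1.58769665,  0.002     ]), np.float64(0.12509597145789386))
scoop (array([ 0.62176167, -0.07789653,  1.58375671,  0.002     ]), np.float64(0.043856451109827166))
grip [[ 0.62272017 -0.16558514  0.0795    ]]
balls in bin [[ 70.  10.]
 [ 70. -25.]
 [ 44.  19.]
 [ 45. -14.]
 [ 18.   5.]
 [ 19. -22.]]
```

View pics/o1.png

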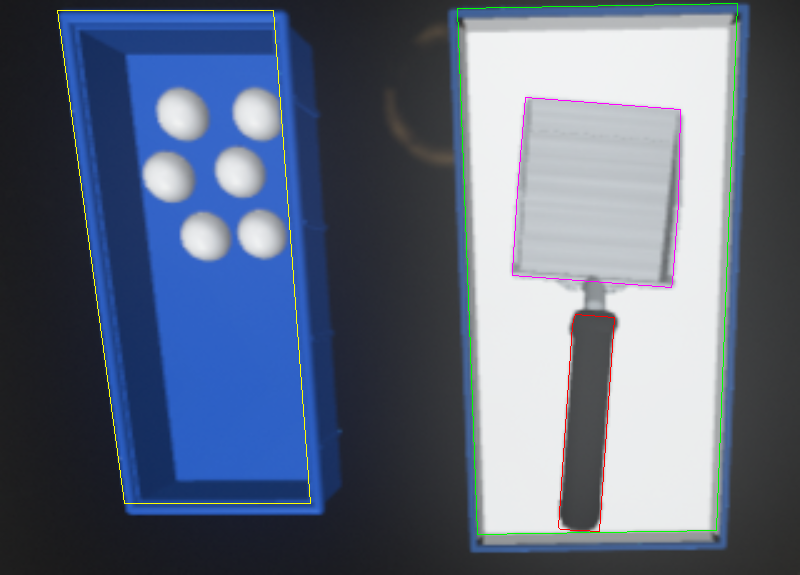

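Request:
{"fn": "drive_tool", "kwargs": {
  "rows": [
    [0, 0, 0.047, 0.098, 0.108, 0.5, 85],
    [0, 0, 0.047, 0.098, 0.108, 1, 85],
    [0, 0, 0.047, 0.098, 0.108, 1, 85],
    [0, 0, 0.047, 0.098, 0.108, 1, 85]
  ]
}}

```text
t: 3.35
eef_pos: [0.6184, -0.1743, 0.124]
eef_rot: [0.707, 0.707, -0.002, -0.002]
force: [-0.3, 0.1, 0.9]
gripper_width: 0.0851
finger_force: 0.0
```

Request:
{"fn": "drive_tool", "kwargs": {
  "rows": [
    [0, 0, 0, 0, 0, 0.44, 60],
    [0, 0, 0, 0, 0, 0.44, 45],
    [0, 0, 0, 0, 0, 0.44, 35]
  ],
  "squeeze": 100
}}

```text
t: 3.72
eef_pos: [0.6219, -0.1738, 0.0626]
eef_rot: [0.707, 0.707, 0.001, 0.001]
force: [0.2, 0.5, 0.5]
gripper_width: 0.0356
finger_force: 0.0
```

Request:
{"fn": "drive_tool", "kwargs": {
  "rows": [
    [0, 0, 0, 0, 0, 0, 0],
    [0, 0, 0, 0, 0, 0, 0],
    [0, 0, 0, 0, 0, 0, 0],
    [0, 0, 0, 0, 0, 0, 0]
  ]
}}

```text
t: 4.22
eef_pos: [0.6226, -0.1739, 0.0631]
eef_rot: [0.707, 0.707, 0.001, 0.002]
force: [-0.1, -1.2, 8.4]
gripper_width: 0.0147
finger_force: 97.4
```

Request:
{"fn": "drive_tool", "kwargs": {
  "rows": [
    [0, 0, 0, 0, 0, -0.35, 0],
    [0, 0, 0, 0, 0, -0.6, 0]
  ]
}}

```text
t: 4.47
eef_pos: [0.6214, -0.1732, 0.1532]
eef_rot: [0.707, 0.708, 0.001, 0.001]
force: [0.4, 0.4, -0.9]
gripper_width: 0.0145
finger_force: 97.9
```

Request:
{"fn": "drive_tool", "kwargs": {
  "rows": [
    [0, 0, -0.056, -0.36, -0.5, 0, 0],
    [0, 0, -0.056, -0.73, -1, 0, 0],
    [0, 0, -0.056, -0.73, -1, 0, 0],
    [0, 0, -0.056, -0.73, -1, 0, 0],
    [0, 0, -0.056, -0.73, -1, 0, 0]
  ]
}}

```text
t: 5.1
eef_pos: [0.4716, -0.2828, 0.1513]
eef_rot: [0.675, 0.738, 0.0, 0.001]
force: [-0.3, -0.2, -0.4]
gripper_width: 0.0143
finger_force: 98.0
```

```bash
python3 - <<'E'
from workcell import bot, read_camera
from h import *
import pickle
s=bot.state(); print(s["t"],s["eef_pos"],s["eef_rot"],s["gripper_width"],s["joints"])
p=read_camera("wrist"); pickle.dump((p,s),open("w2.pkl","wb")); V=cv2.resize(p["pixels"][0:300,120:470],None,fx=2,fy=2,interpolation=2); cv2.imwrite("pics/w2.png",V)
E
```

```text
5.1 [ 0.47156834 -0.28284758  0.15130898] [6.74888967e-01 7.37918640e-01 3.83224522e-04 9.03225667e-04] 0.014286934342466173 [ 0.79455528  0.50891458 -0.43640498  1.85411447  0.2807556   0.8372246
  0.30663141]
```

View pics/w2.png

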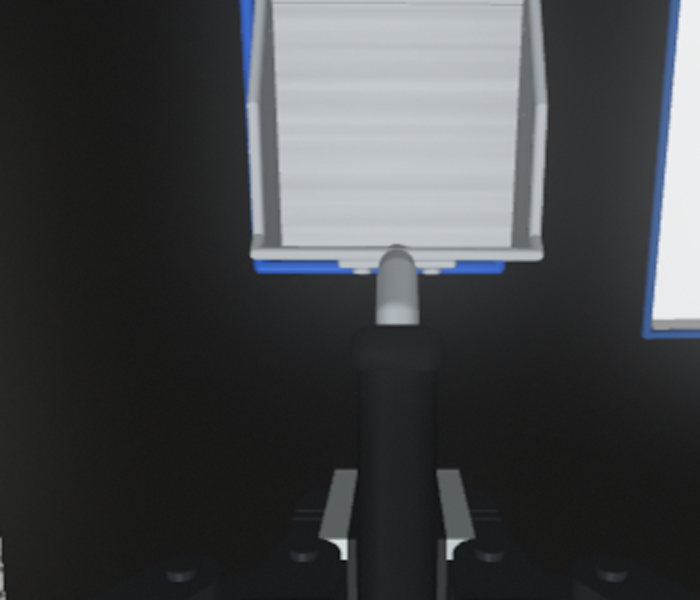

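```bash
cat > c.py <<'E'
from h import *
import pickle
p,s=pickle.load(open("w2.pkl","rb"))
a=unproj([[246.7,135.5],[372.5,135.5]],.046,p); print("bin near edge",a,np.linalg.norm(a[1]-a[0]),a.mean(0))
z0=s["eef_pos"][2]-.061
b=unproj([[246,127.5],[391.5,128.5]],z0+.036,p); print("scoop back",b,np.linalg.norm(b[1]-b[0]),b.mean(0))
f=unproj([[258,0.5],[381,0.5]],z0+.002,p); print("floor lip",f, np.linalg.norm(f[1]-f[0]),f.mean(0))
d=(f.mean(0)-b.mean(0)); print("scoop yaw",np.arctan2(d[1],d[0]), "tool yaw",2*np.arctan2(s["eef_rot"][1],s["eef_rot"][0]))
# blue slit at left of bucket = bin left rim? 
l=unproj([[241.5,1],[245,50]],.046,p); print("left rim",l)
E
python3 c.py
```

```text
bin near edge [[ 0.41345199 -0.24213207  0.046     ]
 [ 0.50684473 -0.23368092  0.046     ]] 0.09377433825131434 [ 0.46014836 -0.2379065   0.046     ]
scoop back [[ 0.42936315 -0.2304951   0.12630898]
 [ 0.50224788 -0.22439302  0.12630898]] 0.0731397278125446 [ 0.46580552 -0.22744406  0.12630898]
floor lip [[ 0.4265712  -0.16391321  0.09230898]
 [ 0.49390726 -0.15779872  0.09230898]] 0.06761311351858348 [ 0.46023923 -0.16085597  0.09230898]
scoop yaw 1.654195273036236 tool yaw 1.6599633250774588
left rim [[ 0.40687226 -0.15285507  0.046     ]
 [ 0.41023816 -0.18325967  0.046     ]]
```

Request:
{"fn": "drive_tool", "kwargs": {
  "rows": [
    [0, 0, 0, 0.033, -0.043, 0, 0],
    [0, 0, 0, 0.033, -0.043, 0.2, 0],
    [0, 0, 0, 0.033, -0.043, 0.4, 0],
    [0, 0, 0, 0.033, -0.043, 0.4, 0]
  ]
}}

```text
t: 5.65
eef_pos: [0.4627, -0.2765, 0.0886]
eef_rot: [0.674, 0.739, -0.0, -0.002]
force: [-0.1, -0.3, 0.0]
gripper_width: 0.0144
finger_force: 97.9
```

Request:
{"fn": "drive_tool", "kwargs": {
  "rows": [
    [0, 0, 0, 0, 0, 0.08, 0],
    [0, 0, 0, 0, 0, 0.16, 0],
    [0, 0, 0, 0, 0, 0.16, 0]
  ]
}}

```text
t: 6.02
eef_pos: [0.464, -0.2784, 0.066]
eef_rot: [0.675, 0.738, -0.0, -0.0]
force: [-1.0, -0.1, -0.6]
gripper_width: 0.0145
finger_force: 98.1
```

Request:
{"fn": "drive_tool", "kwargs": {
  "rows": [
    [0, 0, 0, 0, 0, 0.012, 0],
    [0, 0, 0, 0.08, 0, 0.014, 0],
    [0, 0, 0, 0.16, 0, 0.014, 0],
    [0, 0, 0, 0.24, 0, 0.014, 0],
    [0, 0, 0, 0.32, 0, 0.014, 0]
  ]
}}

```text
t: 6.65
eef_pos: [0.4609, -0.232, 0.0654]
eef_rot: [0.675, 0.738, 0.0, 0.002]
force: [0.7, -4.4, 4.7]
gripper_width: 0.0144
finger_force: 99.0
```

Request:
{"fn": "drive_tool", "kwargs": {
  "rows": [
    [0, 0, 0, 0.08, 0, 0, 0],
    [0, 0, 0, 0.16, 0, 0, 0],
    [0, 0, 0, 0.24, 0, 0, 0],
    [0, 0, 0, 0.3, 0, 0, 0],
    [0, 0, 0, 0.3, 0, 0, 0]
  ]
}}

```text
t: 7.28
eef_pos: [0.4568, -0.1862, 0.0653]
eef_rot: [0.675, 0.738, 0.0, 0.001]
force: [0.6, -1.0, 5.7]
gripper_width: 0.0144
finger_force: 98.9
```

```bash
cat > look.py <<'E'
import sys
from workcell import bot, read_camera
from h import *
import pickle
s=bot.state(); print(s["t"],s["eef_pos"],s["eef_rot"],s["force"],s["gripper_width"],s["joints"])
def crop(n,x0,y0,x1,y1,w):
    p=read_camera(n); pickle.dump((p,s),open(n+".pkl","wb")); a=p["pixels"][y0:y1,x0:x1]; f=w/(x1-x0); return cv2.resize(a,None,fx=f,fy=f,interpolation=2)
A=crop("wrist",120,0,470,200,500); B=crop("top",300,205,410,275,500) if len(sys.argv)<3 else crop("scene",*map(int,sys.argv[2:6]),500)
A=A[:290];B=B[:310]
cv2.imwrite(f"pics/{sys.argv[1]}.png",np.vstack([A,B]))
E
python3 look.py l1
```

```text
7.275 [ 0.45679439 -0.18618146  0.06528557] [6.74599130e-01 7.38182912e-01 2.49784474e-04 1.39265802e-03] [ 0.59009889 -1.02800931  5.73000111] 0.014390400237079215 [ 0.60003557  0.56863577 -0.38010622  2.03910762  0.36568185  0.59548352
  0.05882002]
```

View pics/l1.png

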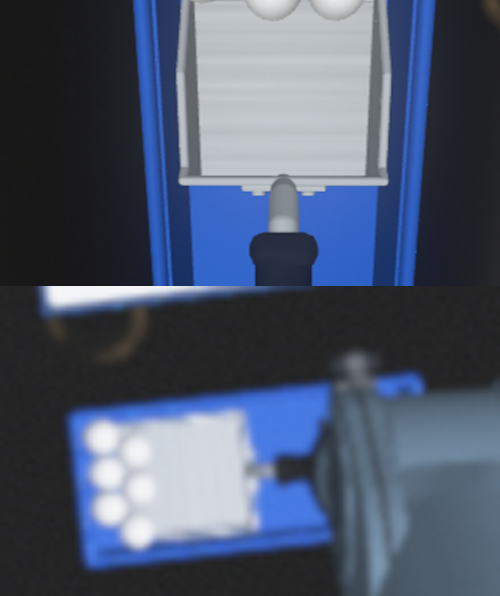

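Request:
{"fn": "drive_tool", "kwargs": {
  "rows": [
    [0, 0, 0, 0.035, 0, 0, 0],
    [0, 0, 0, 0.07, 0, 0, 0],
    [0, 0, 0, 0.1, 0, 0, 0],
    [0, 0, 0, 0.118, 0, 0, 0],
    [0, 0, 0, 0.118, 0, 0, 0]
  ]
}}

```text
t: 8.0
eef_pos: [0.4555, -0.1696, 0.0654]
eef_rot: [0.675, 0.738, 0.0, 0.002]
force: [0.5, -3.8, 7.1]
gripper_width: 0.0149
finger_force: 99.1
```

```bash
python3 look.py l2
```

```text
8.0 [ 0.45548555 -0.16964686  0.06539934] [6.75120794e-01 7.37704840e-01 1.61831114e-04 1.85922339e-03] [ 0.46926449 -3.8105294   7.06776528] 0.014866453445765449 [ 0.56892004  0.55926853 -0.37936371  2.05759326  0.36658564  0.58507101
  0.02248284]
```

View pics/l2.png

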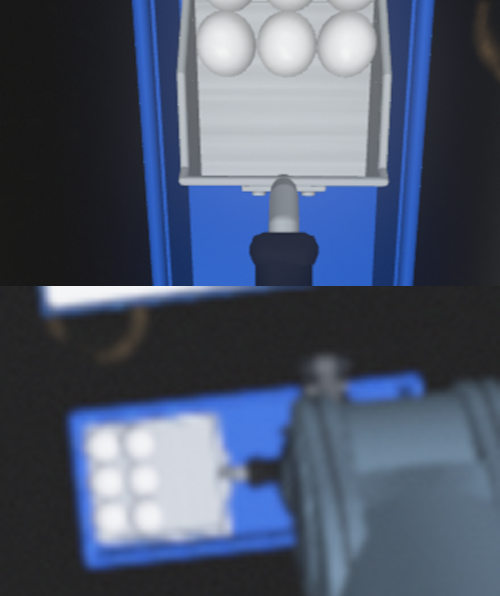

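Request:
{"fn": "drive_tool", "kwargs": {
  "rows": [
    [0, 0.1, 0, -0.059, 0, 0.05, 0],
    [0, 0.2, 0, -0.107, 0, 0.1, 0],
    [0, 0.2, 0, -0.107, 0, 0.08, 0],
    [0, 0.2, 0, -0.107, 0, -0.2, 0],
    [0, 0.2, 0, -0.107, 0, -0.55, 0]
  ]
}}

```text
t: 8.72
eef_pos: [0.4544, -0.183, 0.1471]
eef_rot: [0.666, 0.729, 0.105, -0.117]
force: [0.4, -0.7, -2.9]
gripper_width: 0.0146
finger_force: 99.7
```

```bash
python3 look.py l3
```

```text
8.725 [ 0.45442531 -0.18297673  0.14708691] [ 0.66613145  0.72916604  0.10488763 -0.11655198] [ 0.38540443 -0.69716098 -2.89099708] 0.01462253306100839 [ 0.95457222  0.58230945 -0.63899971  1.86657028  0.06783084  0.93831729
  0.42032804]
```

View pics/l3.png

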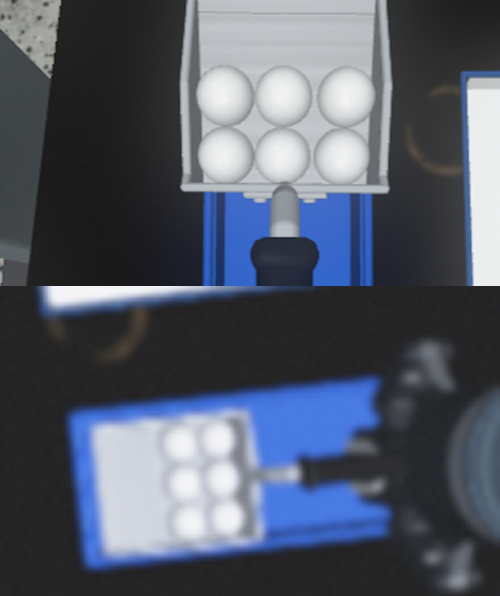

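```bash
python3 - <<'E'
from h import *
import pickle
p,_=pickle.load(open("top.pkl","rb"))
f=lambda L,z: unproj([[145+(u+.5)/2.4-.5,110+(v+.5)/2.4-.5] for u,v in L],z,p)
c=f([(125,178),(268,195),(250,328),(108,311)],.072); print("deck",c,c.mean(0)); d=c[0]+c[3]-c[1]-c[2]; print("yaw",np.degrees(np.arctan2(d[1],d[0])),np.linalg.norm(d)/2)
print("bowl",f([(138,250),(236,252),(187,203),(187,300)],.074), f([(187,251)],.074))
print("lid top edge",f([(51,167),(30,301)],.22))
a=cv2.imread("pics/top0.png")[150:270,150:270]; g=cv2.resize(a,None,fx=5,fy=5,interpolation=2); cv2.imwrite("pics/mill.png",g)
a=cv2.imread("pics/scene0.png")
E
```

```text
deck [[0.62824288 0.29465064 0.072     ]
 [0.60533896 0.13363651 0.072     ]
 [0.45636092 0.15577902 0.072     ]
 [0.47904563 0.31435587 0.072     ]] [0.5422471  0.22460551 0.072     ]
yaw 81.88170754877589 0.16141307485961282
bowl [[0.54652405 0.2799311  0.074     ]
 [0.54175293 0.17011598 0.074     ]
 [0.59818955 0.22457893 0.074     ]
 [0.48928817 0.22550598 0.074     ]] [[0.54413917 0.22503905 0.074     ]]
lid top edge [[0.62546509 0.32748258 0.22      ]
 [0.49347241 0.34810572 0.22      ]]
```

View pics/mill.png

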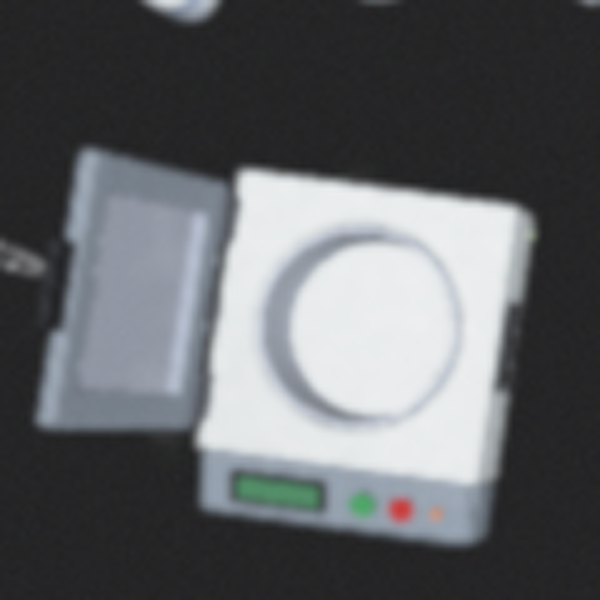

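Request:
{"fn": "drive_tool", "kwargs": {
  "rows": [
    [0, 0, 0, 0.13, 0.06, 0, 0],
    [0, 0, 0, 0.32, 0.16, 0, 0],
    [0, 0, 0, 0.52, 0.26, -0.01, 0],
    [0, 0, 0, 0.7, 0.36, -0.016, 0],
    [0, 0, 0, 0.814, 0.417, -0.016, 0]
  ]
}}

```text
t: 9.45
eef_pos: [0.5071, -0.0603, 0.1864]
eef_rot: [0.665, 0.73, 0.105, -0.116]
force: [-0.0, 0.1, -3.3]
gripper_width: 0.0144
finger_force: 99.8
```

Request:
{"fn": "drive_tool", "kwargs": {
  "rows": [
    [0, 0, 0, 0.16, 0.1, 0.07, 0],
    [0, 0, 0, 0.33, 0.2, 0.14, 0],
    [0, 0, 0, 0.52, 0.3, 0.22, 0],
    [0, 0, 0, 0.65, 0.38, 0.29, 0],
    [0, 0, 0, 0.707, 0.417, 0.314, 0]
  ]
}}

```text
t: 10.07
eef_pos: [0.5585, 0.059, 0.1738]
eef_rot: [0.666, 0.73, 0.105, -0.117]
force: [-1.5, -0.1, -3.1]
gripper_width: 0.0145
finger_force: 99.7
```

```bash
cat > l4.py <<'E'
import sys
from workcell import bot, read_camera, finder
from h import *
import pickle
s=bot.state(); print(s["t"],s["eef_pos"],s["eef_rot"],s["joints"])
p=read_camera("wrist"); q=read_camera("top"); r=read_camera("scene"); pickle.dump((p,q,r,s),open("l4.pkl","wb"))
A=cv2.resize(p["pixels"][0:240,120:470],(350,240)); B=cv2.resize(q["pixels"][140:280,150:400],(440,246)); C=cv2.resize(r["pixels"][140:290,190:370],(432,350)) 
V=np.zeros((600,800,3),np.uint8); V[:240,:350]=A; V[:246,355:795]=B; V[248:598,:432]=C
D=cv2.resize(p["pixels"],(360,225)); V[250:475,436:796]=D
cv2.imwrite(f"pics/{sys.argv[1]}.png",V)
E
python3 l4.py l4
```

```text
10.075 [0.5584894  0.05895449 0.17379088] [ 0.66552165  0.72973807  0.1048299  -0.11650738] [ 0.49814187  0.58978579 -0.67721659  1.78499728  0.05357397  0.87896186
 -0.03363424]
```

View pics/l4.png

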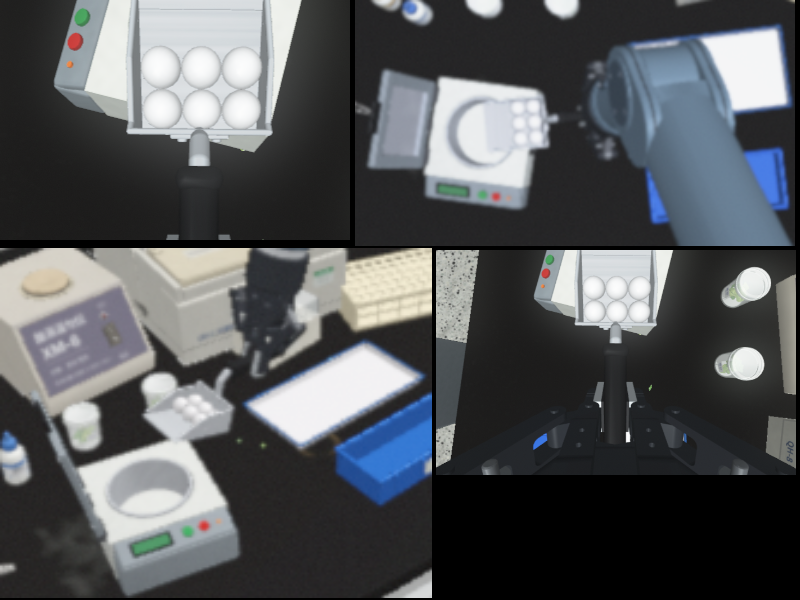

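Request:
{"fn": "drive_tool", "kwargs": {
  "rows": [
    [0, -0.1, 0, 0.055, 0, -0.082, 0],
    [0, -0.2, 0, 0.109, 0, -0.078, 0],
    [0, -0.3, 0, 0.18, 0, -0.059, 0],
    [0, -0.4, 0, 0.282, 0, -0.071, 0],
    [0, -0.5, 0, 0.417, 0, -0.119, 0]
  ]
}}

```text
t: 10.85
eef_pos: [0.5547, 0.1092, 0.2118]
eef_rot: [0.657, 0.716, -0.159, 0.175]
force: [0.4, -0.3, -1.8]
gripper_width: 0.0144
finger_force: 100.0
```

Request:
{"fn": "drive_tool", "kwargs": {
  "rows": [
    [0, -0.09, 0, 0.071, 0, -0.109, 0],
    [0, -0.09, 0, 0.071, 0, -0.109, 0],
    [0, -0.09, 0, 0.071, 0, -0.109, 0],
    [0, -0.09, 0, 0.071, 0, -0.109, 0],
    [0, -0.09, 0, 0.071, 0, -0.109, 0]
  ]
}}

```text
t: 11.48
eef_pos: [0.5534, 0.1258, 0.221]
eef_rot: [0.644, 0.703, -0.204, 0.222]
force: [-0.5, 0.4, 0.5]
gripper_width: 0.0142
finger_force: 100.1
```

```bash
python3 l4.py l5
```

```text
11.475 [0.55343292 0.12576698 0.22103194] [ 0.64438792  0.70274035 -0.20361255  0.22240085] [-0.36273074  0.59772526 -0.34538773  1.65446514  0.7000253   1.38193623
 -0.90295302]
```

View pics/l5.png

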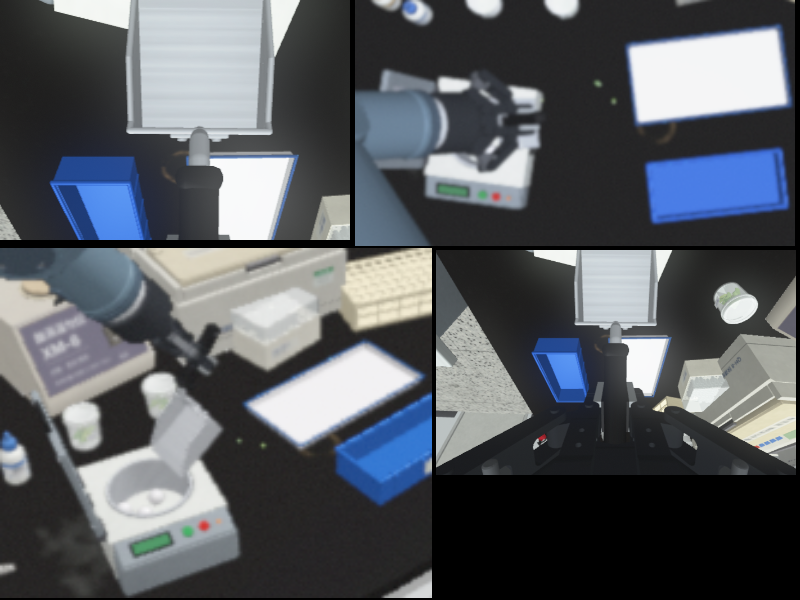

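Request:
{"fn": "drive_tool", "kwargs": {
  "rows": [
    [0, 0.1, 0, -0.08, 0, 0.05, 0],
    [0, 0.2, 0, -0.165, 0, 0.115, 0],
    [0, 0.3, 0, -0.245, 0, 0.17, 0],
    [0, 0.39, 0, -0.322, 0, 0.225, 0],
    [0, 0.39, 0, -0.322, 0, 0.225, 0]
  ]
}}

```text
t: 12.25
eef_pos: [0.5592, 0.0617, 0.2209]
eef_rot: [0.679, 0.734, -0.001, 0.001]
force: [0.3, -0.4, -0.4]
gripper_width: 0.0143
finger_force: 100.0
```

Request:
{"fn": "drive_tool", "kwargs": {
  "rows": [
    [0, 0, 0, -0.3, 0.06, 0.05, 0],
    [0, 0, 0, -0.6, 0.12, 0.12, 0],
    [0, 0, 0, -0.82, 0.173, 0.2, 0],
    [0, 0, 0, -0.82, 0.173, 0.2, 0]
  ]
}}

```text
t: 12.75
eef_pos: [0.5949, -0.0544, 0.1895]
eef_rot: [0.676, 0.737, -0.002, -0.0]
force: [-0.4, 0.7, -0.3]
gripper_width: 0.0147
finger_force: 99.9
```

Request:
{"fn": "drive_tool", "kwargs": {
  "rows": [
    [0, 0, 0, -0.3, 0.06, 0.05, 0],
    [0, 0, 0, -0.6, 0.12, 0.12, 0],
    [0, 0, 0, -0.82, 0.173, 0.2, 0],
    [0, 0, 0, -0.82, 0.173, 0.2, 0],
    [0, 0, 0, -0.82, 0.173, 0.2, 0]
  ]
}}

```text
t: 13.38
eef_pos: [0.6324, -0.1689, 0.1611]
eef_rot: [0.674, 0.739, 0.0, -0.0]
force: [0.1, 0.5, -0.7]
gripper_width: 0.0146
finger_force: 100.0
```

```bash
cat > chk.py <<'E'
from h import *
from workcell import bot, read_camera, finder
s=bot.state(); print(s["t"],s["eef_pos"],s["eef_rot"],s["force"],s["joints"])
R=Ro.from_quat(s["eef_rot"]).as_matrix(); print("zaxis",R[:,2],"yaw",np.degrees(np.arctan2(R[1,0],R[0,0])))
for n in("top","scene"):
    p=read_camera(n)
    for th in("ball_1","scoop","lid","lid_tab","jar_a","bottle"):
        print(n,th,[(round(d["p"],2),[round(v) for v in d["extent"]]) for d in finder.boxes_of(th,p)][:8])
    # white/balls inside bin: bright low-sat pixels
    H=cv2.cvtColor(p["pixels"],cv2.COLOR_BGR2HSV); m=np.zeros(H.shape[:2],np.uint8)
    P=proj(place(box(-90,95,-34,34,8,8),[.451,-.133,1.66]),p); cv2.fillConvexPoly(m,cv2.convexHull(P.astype(np.float32)).astype(np.int32),1)
    print("bin bright px",int(((H[...,1]<60)&(H[...,2]>150)&(m>0)).sum()),int(m.sum()))
    # bowl ball count
    u=proj([[.544,.225,.035]],p)[0].astype(int); a=up(p)[S*(u[1]-20):S*(u[1]+20),S*(u[0]-24):S*(u[0]+24)]
    c=cv2.HoughCircles(cv2.GaussianBlur(cv2.cvtColor(a,6),(5,5),0),cv2.HOUGH_GRADIENT,1,20,param1=60,param2=14,minRadius=12,maxRadius=20); print("circles",None if c is None else c[0].round().tolist())
E
python3 chk.py
```

```text
13.375 [ 0.63235466 -0.16888351  0.16113534] [ 6.73837562e-01  7.38879262e-01  4.56954140e-04 -4.09252902e-04] [ 0.12298899  0.49357572 -0.68411499] [ 0.47322177  0.65731918 -0.41703978  1.56226342  0.29983767  0.98615799
  0.05888989]
zaxis [ 1.10487617e-05  1.22680783e-03 -9.99999247e-01] yaw 95.27209441241176
top ball_1 [(0.63, [212, 223, 5, 2]), (0.6, [203, 210, 14, 12]), (0.58, [224, 208, 9, 7]), (0.57, [224, 224, 10, 10]), (0.5, [158, 183, 102, 76])]
top scoop [(0.89, [319, 167, 44, 30]), (0.17, [207, 213, 9, 8])]
top lid [(0.82, [155, 180, 42, 56]), (0.72, [211, 221, 8, 8]), (0.18, [438, 188, 31, 25])]
top lid_tab [(0.69, [157, 184, 41, 57])]
top jar_a [(0.82, [258, 131, 16, 22])]
top bottle [(0.98, [441, 187, 29, 23])]
bin bright px 0 1674
circles [[52.0, 116.0, 19.0]]
scene ball_1 [(0.29, [202, 202, 88, 87])]
scene scoop [(0.95, [306, 155, 32, 41])]
scene lid [(0.69, [204, 204, 26, 59])]
scene lid_tab [(0.84, [206, 202, 24, 55]), (0.54, [214, 206, 17, 20]), (0.45, [305, 156, 33, 40])]
scene jar_a [(0.72, [249, 192, 16, 21]), (0.63, [213, 205, 20, 22])]
scene bottle [(0.57, [389, 153, 14, 34])]
bin bright px 3 780
circles [[104.0, 74.0, 14.0]]
```

Request:
{"fn": "drive_tool", "kwargs": {
  "rows": [
    [0, 0, 0, -0.027, 0, 0.2, 0],
    [0, 0, 0, -0.027, 0, 0.4, 0],
    [0, 0, 0, -0.027, 0, 0.55, 0],
    [0, 0, 0, -0.027, 0, 0.64, 0],
    [0, 0, 0, -0.027, 0, 0.65, 0]
  ]
}}

```text
t: 14.7
eef_pos: [0.6328, -0.1755, 0.0634]
eef_rot: [0.675, 0.738, 0.0, 0.0]
force: [-0.3, -0.8, 1.0]
gripper_width: 0.014
finger_force: 100.5
```

Request:
{"fn": "drive_tool", "kwargs": {
  "rows": [
    [0, 0, 0, 0, 0, 0.004, 0],
    [0, 0, 0, 0, 0, 0.006, 0],
    [0, 0, 0, 0, 0, 0.006, 0]
  ]
}}

```text
t: 15.08
eef_pos: [0.6327, -0.1757, 0.0631]
eef_rot: [0.675, 0.738, 0.0, 0.0]
force: [-0.7, -0.9, 2.2]
gripper_width: 0.0145
finger_force: 100.5
```

Request:
{"fn": "drive_tool", "kwargs": {
  "rows": [
    [0, 0, 0, 0, 0, 0, 25],
    [0, 0, 0, 0, 0, 0, 40],
    [0, 0, 0, 0, 0, 0, 60],
    [0, 0, 0, 0, 0, 0, 60]
  ]
}}

```text
t: 15.58
eef_pos: [0.6324, -0.1756, 0.0624]
eef_rot: [0.675, 0.738, -0.0, -0.0]
force: [0.3, 0.1, -0.2]
gripper_width: 0.06
finger_force: 0.0
```

Request:
{"fn": "drive_tool", "kwargs": {
  "rows": [
    [0, 0, 0, 0, 0, -0.2, 60],
    [0, 0, 0, 0, 0, -0.6, 60],
    [0, 0, 0, 0, 0, -1, 60],
    [0, 0, 0, 0, 0, -1, 60]
  ]
}}

```text
t: 16.08
eef_pos: [0.636, -0.176, 0.2184]
eef_rot: [0.675, 0.738, 0.003, 0.004]
force: [0.5, 0.7, 0.4]
gripper_width: 0.0601
finger_force: 0.0
```

```bash
cat > d.py <<'E'
from h import *
from workcell import bot, read_camera, finder
import pickle
s=bot.state(); print(s["t"],s["eef_pos"],s["force"])
p=read_camera("wrist"); pickle.dump((p,s),open("w3.pkl","wb"))
print([(round(d["p"],2),[round(v) for v in d["extent"]]) for d in finder.boxes_of("scoop",p)])
n=np.array([-.253,.967]); hp=np.array([[x+k*.253,y,z+k*.967] for x,z in((-56,69),(-140,91)) for y in(-8,8) for k in(-10,10)])/1000
bp=np.vstack([box(-40,40,-36,36,0,2),box(-40,-38,-36,36,0,36),box(-40,-4,-36,36,0,30)])
q=[.6242,-.0805,1.662,.002]
for P in(bp,hp): h=proj(place(P,q),p); print("expected",h.min(0),h.max(0)-h.min(0))
E
python3 d.py
```

```text
16.075 [ 0.63595398 -0.17601067  0.21838621] [0.47233398 0.70399014 0.39147093]
[(0.84, [271, 36, 81, 204]), (0.3, [52, 0, 144, 225])]
expected [276.08376984  33.95855352] [76.17944659 83.97262176]
expected [304.8097588  135.79729885] [ 19.30116716 103.06404917]
```

Request:
{"fn": "drive_tool", "kwargs": {
  "rows": [
    [0, 0, 0.07, 0.3, 0, -0.3, 0],
    [0, 0, 0.145, 0.7, 0, -0.53, 0],
    [0, 0, 0.145, 1, 0, -0.53, 0],
    [0, 0, 0.145, 1, 0, -0.53, 0]
  ]
}}

```text
t: 16.68
eef_pos: [0.6179, -0.02, 0.291]
eef_rot: [0.751, 0.66, 0.0, -0.002]
force: [-0.2, -0.2, 0.3]
gripper_width: 0.0001
finger_force: 0.0
```

Request:
{"fn": "drive_tool", "kwargs": {
  "rows": [
    [0, 0, 0, 0.35, -0.1, 0, 0],
    [0, 0, 0, 0.7, -0.2, 0, 0],
    [0, 0, 0, 0.9, -0.243, 0, 0]
  ]
}}

```text
t: 17.05
eef_pos: [0.6, 0.1146, 0.2899]
eef_rot: [0.753, 0.657, -0.001, -0.001]
force: [-0.3, -0.7, 0.1]
gripper_width: 0.0001
finger_force: 0.0
```

Request:
{"fn": "drive_tool", "kwargs": {
  "rows": [
    [0, 0, 0, 0.35, -0.1, 0, 0],
    [0, 0, 0, 0.7, -0.2, 0, 0],
    [0, 0, 0, 0.9, -0.243, 0, 0]
  ]
}}

```text
t: 17.42
eef_pos: [0.5825, 0.2533, 0.2898]
eef_rot: [0.753, 0.658, -0.002, -0.001]
force: [0.7, -1.0, 0.2]
gripper_width: -0.0001
finger_force: 0.0
```

Request:
{"fn": "drive_tool", "kwargs": {
  "rows": [
    [0, 0, 0, 0.35, -0.1, 0, 0],
    [0, 0, 0, 0.7, -0.2, 0, 0],
    [0, 0, 0, 0.9, -0.243, 0, 0],
    [0, 0, 0, 0.9, -0.243, 0, 0],
    [0, 0, 0, 0.9, -0.243, 0, 0]
  ]
}}

```text
t: 18.05
eef_pos: [0.5672, 0.3878, 0.2902]
eef_rot: [0.755, 0.656, -0.002, 0.001]
force: [0.9, 0.1, -0.3]
gripper_width: 0.0003
finger_force: 0.0
```

```bash
cat > m.py <<'E'
from h import *
from workcell import bot
s=bot.state(); R=Ro.from_quat(s["eef_rot"]).as_matrix(); d=s["eef_pos"]-[.544,.225,0]; a=np.radians(82)
print(s["t"],s["eef_pos"],s["force"],s["joints"].round(2),"width",s["gripper_width"],"yaw",np.degrees(np.arctan2(R[1,0],R[0,0])))
print("mill frame mm",1000*(d[0]*np.cos(a)+d[1]*np.sin(a)),1000*(-d[0]*np.sin(a)+d[1]*np.cos(a)),1000*d[2])
E
python3 m.py; python3 chk.py | grep -E "top|scene"
```

```text
18.05 [0.56724188 0.38775348 0.29018243] [ 0.94086262  0.08401257 -0.29569556] [-0.36  0.61 -0.5   1.34  0.29  1.27 -1.01] width 0.00026258620948378534 yaw 81.97468717131959
mill frame mm 164.4042225604317 -0.3647890035238244 290.1824263873014
top ball_1 [(0.54, [204, 214, 13, 7]), (0.49, [210, 204, 10, 12]), (0.48, [213, 215, 12, 8]), (0.44, [227, 220, 7, 15])]
top scoop [(0.93, [320, 170, 65, 29])]
top lid [(0.86, [154, 181, 41, 53])]
top lid_tab [(0.85, [160, 183, 37, 53]), (0.7, [260, 133, 18, 20]), (0.28, [440, 188, 29, 21])]
top jar_a [(0.81, [258, 131, 16, 22]), (0.69, [215, 130, 20, 20]), (0.36, [206, 213, 10, 11])]
top bottle [(0.81, [438, 189, 34, 21])]
scene ball_1 [(0.56, [252, 192, 12, 23]), (0.43, [206, 201, 26, 58])]
scene scoop [(0.8, [305, 172, 43, 45])]
scene lid [(0.67, [205, 202, 24, 59])]
scene lid_tab [(0.75, [208, 202, 22, 56])]
scene jar_a [(0.58, [212, 206, 18, 21]), (0.5, [249, 191, 16, 24])]
scene bottle [(0.6, [387, 161, 12, 23]), (0.48, [330, 200, 61, 49])]
```

Request:
{"fn": "drive_tool", "kwargs": {
  "rows": [
    [0, 0, 0, 0, 0, 0.3, 0],
    [0, 0, 0, 0, 0, 0.58, 0],
    [0, 0, 0, 0, 0, 0.58, 0]
  ]
}}

```text
t: 19.12
eef_pos: [0.5648, 0.3882, 0.2016]
eef_rot: [0.754, 0.657, -0.003, -0.0]
force: [-0.2, 0.3, 0.3]
gripper_width: -0.0001
finger_force: 0.0
```

Request:
{"fn": "drive_tool", "kwargs": {
  "rows": [
    [0, 0, 0, -0.1, 0, 0, 0],
    [0, 0, 0, -0.2, 0, 0, 0],
    [0, 0, 0, -0.3, 0, 0, 0],
    [0, 0, 0, -0.4, 0, 0, 0],
    [0, 0, 0, -0.45, 0, 0, 0]
  ]
}}

```text
t: 19.75
eef_pos: [0.5576, 0.3227, 0.2062]
eef_rot: [0.754, 0.656, 0.001, -0.0]
force: [1.2, 1.3, 3.2]
gripper_width: 0.0002
finger_force: 1.4
```

```bash
python3 m.py; python3 chk.py | grep -E "lid"
```

```text
19.75 [0.55762782 0.32266257 0.20619482] [1.16578904 1.26253386 3.20209061] [-0.26  0.6  -0.5   1.56  0.31  1.06 -0.97] width 0.00024680260232097886 yaw 82.0377091265967
mill frame mm 98.60875341470891 0.09681132541981136 206.1948199255975
top lid [(0.94, [166, 182, 31, 57])]
top lid_tab [(0.64, [173, 185, 22, 55])]
scene lid [(0.8, [218, 210, 14, 55])]
scene lid_tab [(0.81, [218, 208, 16, 52])]
```

Request:
{"fn": "drive_tool", "kwargs": {
  "rows": [
    [0, 0, 0, -0.11, 0, 0, 0],
    [0, 0, 0, -0.228, 0, 0.02, 0],
    [0, 0, 0, -0.345, 0, 0.06, 0],
    [0, 0, 0, -0.46, 0, 0.107, 0],
    [0, 0, 0, -0.56, 0, 0.18, 0]
  ]
}}

```text
t: 21.08
eef_pos: [0.5458, 0.2381, 0.1776]
eef_rot: [0.755, 0.656, 0.0, 0.0]
force: [0.7, 1.1, 1.4]
gripper_width: 0.0001
finger_force: 0.6
```

Request:
{"fn": "drive_tool", "kwargs": {
  "rows": [
    [0, 0, 0, -0.096, 0, 0.083, 0],
    [0, 0, 0, -0.175, 0, 0.181, 0],
    [0, 0, 0, -0.237, 0, 0.289, 0],
    [0, 0, 0, -0.279, 0, 0.389, 0],
    [0, 0, 0, -0.304, 0, 0.487, 0]
  ]
}}

```text
t: 21.7
eef_pos: [0.5392, 0.1944, 0.1037]
eef_rot: [0.754, 0.657, -0.0, -0.0]
force: [0.4, -0.7, 1.2]
gripper_width: 0.0005
finger_force: 0.5
```

Request:
{"fn": "drive_tool", "kwargs": {
  "rows": [
    [0, 0, 0, -0.012, 0, 0.065, 0],
    [0, 0, 0, -0.016, 0, 0.11, 0],
    [0, 0, 0, -0.016, 0, 0.125, 0],
    [0, 0, 0, -0.016, 0, 0.125, 0]
  ]
}}

```text
t: 22.2
eef_pos: [0.5391, 0.1927, 0.0862]
eef_rot: [0.754, 0.657, 0.0, -0.0]
force: [0.5, -1.2, -0.7]
gripper_width: -0.0003
finger_force: 0.0
```

```bash
python3 m.py; python3 chk.py | grep -E "lid"
```

```text
22.2 [0.53908376 0.19272287 0.0862386 ] [ 0.51252765 -1.18056358 -0.73376421] [-0.09  0.64 -0.44  1.83  0.38  0.76 -0.88] width -0.00032568736980991404 yaw 82.09473579074336
mill frame mm -32.64721537729786 0.37629166710128564 86.23859817903566
top lid [(0.97, [219, 192, 36, 40]), (0.58, [216, 190, 40, 52])]
top lid_tab [(0.97, [219, 192, 35, 40])]
scene lid [(0.58, [220, 223, 56, 41])]
scene lid_tab [(0.56, [224, 222, 56, 41])]
```

Request:
{"fn": "drive_tool", "kwargs": {
  "rows": [
    [0, 0, 0, 0, 0, 0.01, 0],
    [0, 0, 0, 0, 0, 0.02, 0],
    [0, 0, 0, 0, 0, 0.03, 0],
    [0, 0, 0, 0, 0, 0.03, 0]
  ]
}}

```text
t: 23.4
eef_pos: [0.5392, 0.1923, 0.0825]
eef_rot: [0.754, 0.657, -0.0, 0.0]
force: [-3.3, -2.0, 9.5]
gripper_width: 0.0
finger_force: 5.0
```

Request:
{"fn": "drive_tool", "kwargs": {
  "rows": [
    [0, 0, 0, 0, 0, 0.008, 0],
    [0, 0, 0, 0, 0, 0.012, 0],
    [0, 0, 0, 0, 0, 0.012, 0]
  ]
}}

```text
t: 23.78
eef_pos: [0.5393, 0.1923, 0.0823]
eef_rot: [0.754, 0.657, -0.0, 0.001]
force: [-7.7, -4.4, 25.8]
gripper_width: -0.0004
finger_force: 12.7
```

Request:
{"fn": "drive_tool", "kwargs": {
  "rows": [
    [0, 0, 0, 0, 0, -0.1, 0],
    [0, 0, 0, 0, 0, -0.5, 0],
    [0, 0, 0, 0, 0, -1, 0],
    [0, 0, 0, 0, 0, -1, 0]
  ]
}}

```text
t: 24.28
eef_pos: [0.5413, 0.1938, 0.2345]
eef_rot: [0.754, 0.657, 0.004, 0.001]
force: [0.9, -0.2, 0.1]
gripper_width: 0.0001
finger_force: 0.0
```

Request:
{"fn": "drive_tool", "kwargs": {
  "rows": [
    [0, 0, 0, -0.4, -0.3, -0.3, 0],
    [0, 0, 0, -0.8, -0.6, -0.3, 0],
    [0, 0, 0, -1, -0.8, -0.3, 0],
    [0, 0, 0, -1, -0.8, -0.3, 0]
  ]
}}

```text
t: 24.78
eef_pos: [0.3966, 0.0575, 0.2741]
eef_rot: [0.755, 0.655, -0.002, 0.0]
force: [0.7, 0.5, -0.7]
gripper_width: -0.0001
finger_force: 0.0
```

```bash
python3 m.py; python3 chk.py | grep -E "top|scene|bin|circ"; python3 - <<'E'
from h import *
from workcell import read_camera, finder
for n in("scene","top"):
    p=read_camera(n); cv2.imwrite(f"pics/end_{n}.png",p["pixels"])
    for L in(0,.05,.1,.2):
        P=[]
        for r,w in((0,66),(148,66),(167,22)):
            for k in(-2,6.5):
                for y in(-w,w): P.append([79-r*np.cos(L)+k*np.sin(L),y,78+r*np.sin(L)+k*np.cos(L)])
        h=proj(place(np.array(P)/1000,[.544,.225,np.radians(82)]),p); print(n,L,h.min(0).round(1),(h.max(0)-h.min(0)).round(1))
E
```

```text
24.775 [0.39656323 0.05753    0.27411855] [ 0.73062096  0.5363622  -0.74418565] [ 0.27  0.08 -0.55  2.07  0.05  1.   -0.45] width -9.992136969574615e-05 yaw 81.8742442304424
mill frame mm -186.35942155482252 122.69460677683298 274.11854911656707
top ball_1 []
top scoop [(0.86, [317, 171, 70, 29])]
top lid [(0.7, [188, 189, 65, 54]), (0.48, [186, 184, 70, 76])]
top lid_tab [(0.62, [193, 190, 63, 53])]
top jar_a [(0.68, [258, 133, 18, 20]), (0.63, [219, 131, 16, 19])]
top bottle [(0.77, [440, 186, 32, 23]), (0.15, [318, 225, 80, 44])]
bin bright px 0 1674
circles None
scene ball_1 [(0.66, [218, 218, 72, 72])]
scene scoop [(0.76, [306, 169, 43, 48])]
scene lid [(0.69, [224, 221, 52, 41])]
scene lid_tab [(0.87, [223, 220, 57, 42])]
scene jar_a [(0.64, [217, 207, 16, 19]), (0.5, [249, 194, 16, 24])]
scene bottle [(0.71, [390, 152, 13, 34])]
bin bright px 3 780
circles None
scene 0 [220.1 217.7] [61.4 44.5]
scene 0.05 [220. 216.] [61.3 46.2]
scene 0.1 [219.9 214.3] [61.  47.8]
scene 0.2 [219.7 211.1] [60.2 51.1]
top 0 [189.1 186.3] [66.9 55.5]
top 0.05 [188.9 186.3] [66.6 55.6]
top 0.1 [188.8 186.3] [66.  55.7]
top 0.2 [188.6 186.3] [64.5 55.7]
```

Lid shut against its stop (25 N pressed with no further travel), jars, bottle and scoop in place, robot clear.

```bash
python3 -c "
from workcell import close_job; print(close_job())"
```

```text
the job is handed in; nothing more can be done
None
```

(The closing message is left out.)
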